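Shut the dispenser drawer, then unlatch the tall tablet cassette and hold it up

ROBOT

A 6-joint arm with a two-finger parallel gripper is mounted at the origin on the work surface. World frame = base frame: x ahead of the robot, y to its left, z up, the work surface at z = 0. Lengths are in m, angles in degrees, forces in N, time in s.
With the tool pointing down it reaches from about 0.4 to 0.825 m from the base axis. Payload 7 kg.
Tool frame: the origin (TCP) lies midway between the tips of the shut fingers; the grasp point (between the pads) lies 19 mm behind it; z points along the fingers, y is the line along which they close (so a half turn about z gives the same grasp; the last joint's range is limited). The gripper opens to 88 mm and grips with 3 to 60 N. Pads are 19 mm wide; open, the fingers measure 130 mm over their backs; the gripper's body (78 mm by 193 mm) begins 47 mm behind the grasp point.
Start: joints at [90.705, 20.546, 0.682, 0, -70.136, -16.507], TCP at [0.184, 0.649, 0.198] pointing down, gripper open.
Joint ranges: [-176.03, 176.03], [-82.01, 121.73], [-58.28, 71.71], [-173.87, 95.51], [-174.79, -0.11], [-173.66, 173.66]. Speed limits (degrees/s): [136.94, 136.94, 172.46, 180, 180, 180].

INTERFACE

Orientations are given as [roll, pitch, yaw] about the fixed x, y, z axes, in that order (R = Rz(yaw) Ry(pitch) Rx(roll)).
In Python, from plant import * gives the robot as it stands.
- The arm moves only by the tool move_arm, never from a script. Its argument "commands" is a list of rows, each a list of 7 numbers: the shift along the world's x, y, z in mm, then the turn, a rotation vector about the world's x, y, z in degrees, then the opening in per cent of the stroke, from 0 (shut) to 100 (fully open). In form: [[x, y, z, rx, ry, rz, fingers], ...]. A call has 1 to 20 rows; each row shifts and turns the commanded pose from where the row before left it; what a row does not reach is not made up. A row lasts 1/10 s, in which the tool goes at most 50 mm and 8.59 degrees, less where a joint would pass 70% of its speed; a pose out of reach is approached as far as the arm can. A call with a gripper value outside its range is refused whole. The fingers move at their own pace and stop on an object; "squeeze" is the grip in N (left out, the last holds). Time passes only in rows, so rows that do not move let the fingers close. It gives the time, the measured TCP pose, the force and the opening at its end, in the units of the state.
- get_state(): the state, without advancing time (a new reading comes with each control period).
- capture(name): name is "scene" or "top"; returns a dict with "frame" (384x512x3 uint8, blue, green, red), "camera_matrix" (3x3 intrinsics, pixels), "dist_coeffs" ([k1, k2, p1, p2, k3] as OpenCV has them; the pictures are not rectified), "world_to_cam" (4x4, takes a point from world to camera coordinates). Camera axes: x right, y up, looking along -z (the intrinsics and any distortion apply to the point x, -y, -z); pixel columns grow to the right and rows downward; lengths in m; the calibration is good to about 2 mm. A picture is of the moment at which its call begins. There is no depth.
- close_job(): hands the job in, once; it reports no verdict.
The state is a dict: "time_s": time; "joints": joint angles; "qd": joint speeds; "joint_torque": joint torques, N m; "tcp_pos": TCP position; "eef_rot": TCP orientation; "contact_force": force on the tool from outside, world axes, zero at the start; "moment": the same for the moment, N m; "gripper_width": finger opening in m.
Only numpy, scipy, OpenCV 4.12 (cv2) and the standard library are available. Lean on these libraries where they do the work, as an engineer would, in place of code of your own. Each camera call takes 0.05 s, during which the arm holds its last target. There are 200 camera calls.

TASK

The tablet dispenser's drawer was left open: push it fully home, until it drops into its detent. Then pinch the two spring catches on the sides of the tall cassette together, lift it straight up about 10 cm out of its dock, and finish while still holding it there, level and still, by its squeezed catches. Leave the low cassette in its dock and the bottles and other things on the table where they are.

Things in the scene. Friction and masses are not known exactly. Their poses are not given: they have to be found in the camera images.
- unit: White tablet dispenser, a fixed box 200 mm deep (x), 280 wide (y), 75 tall. Origin: centre of its underside, on the table. The drawer front faces its own -x. Two grey docks on its flat top are centred at x = 0, y = +75 and -75 mm; either may hold either cassette. Dock walls end 97 mm above the table and span 113 mm (x) by 80 mm (y).
- drawer (a joint): Opening of the drawer, m: 0 home, 0.08 fully out; it closes towards the unit's +x. It drags with about 1 N; within the last 10 mm it must be pushed over a sprung detent (about 10 N), past which (below about 4 mm) it is drawn to its stop at 0 and stays. Stopped short of that it stays ajar.
- drawer_face (a point): Centre of the flat outer face of the drawer front (250 mm wide along the unit's y, 8 to 66 mm above the table, 18 mm thick). It lies 37 mm above the table and moves with the drawer; when home it is 118 mm from the unit's origin towards the unit's -x.
- tall_grip (a point): Tall cassette, the one to lift: white tub, grey lid, 100 mm long (x), 40 wide (y), 84 tall, about 0.3 kg, seated in a dock on the unit's top, axes parallel to the unit's. Point midway between its two side catches, on its centre line, 45 mm above its underside (120 mm above the table when seated); z up. Play in the dock: 1.5 mm sideways, 3 mm up.
- tall_left (a joint): Squeeze of the catch on the tall cassette's +y side, m: 0 sprung out, 0.005 fully in; 2 to 7 N. An upright ribbed grey plate 24 mm wide (x) at mid-length, 4 to 56 mm above the cassette's underside, clear of the dock above 22 mm. Outer faces of the two: 60 mm apart at rest, 50 squeezed. Barbs at their feet lock under the dock's lips until both are in by 3 mm.
- tall_right (a joint): The same for the catch on its -y side.
- low_grip (a point): The low cassette (leave it): same footprint and catches, but only 60 mm tall, in the other dock. Point midway between its catches, 45 mm above its underside.
- amber: Bystander, loose: brown glass bottle, 68 mm across, 165 mm tall. Origin: centre of its underside.
- tub: Bystander, loose: small white screw-top tub, 42 mm across, 60 mm tall. Origin: centre of its underside.
- dropper: Bystander, loose: small brown bottle with a black cap, 28 mm across, 62 mm tall. Origin: centre of its underside.
- carton: Bystander, loose: paper-white medicine carton, 100 x 40 x 55 mm. Origin: centre of its underside.
- cup: Bystander, loose: open steel cup, 60 mm across, 60 mm tall. Origin: centre of its underside.
- dish: Bystander, loose: round steel dish, 140 mm across, 40 mm tall. Origin: centre of its underside.
Mind the look-alikes: they are no part of the job. Leave any purple or turquoise look-alike of the part that bears tall_grip alone.

How it is judged:
By the outcome, as a careful person would: the job done as asked, in the order asked, and still so for the second after the job is handed in, while the arm keeps its last pose, push and grip.
It also fails if it takes over 45 s, if anything falls off the work surface, if the arm or the gripper's body presses on something with over 40 N, if the wrist force passes 120 N, or if a joint passes its speed limit or range.

## Working session

There is one attempt and no reset: what is moved stays moved. The work goes in short steps, Python scripts to look and compute and a tool call to move; the robot and the scene stay as the last step left them, time stands still between calls to the robot, and variables do not carry over. Pictures are saved under pics/ and viewed, on a budget of 10 in all, crops included, one or two more only if the job needs it, and the job is handed in when it is done.

Besides the shell and the picture viewer there is one more tool, called by a JSON object that holds its "op" and its "data", one argument or row to a line. move_arm: Moves the arm, as the interface text tells. Its arguments: {"type":"object","properties":{"commands":{"type":"array"},"squeeze":{"type":"number"}},"required":["commands"]}

```bash
ls; mkdir -p pics
cat > h.py <<'E'
import numpy as np, cv2, pickle
from plant import *
def snap(n,f):
    c=capture(n); cv2.imwrite(f'pics/{f}.png',c['frame']); pickle.dump(c,open(f'pics/{f}.pkl','wb')); return c
def load(f): return pickle.load(open(f'pics/{f}.pkl','rb'))
F=np.diag([1,-1,-1.])
def proj(c,P):
    T=np.array(c['world_to_cam']);R=F@T[:3,:3];t=F@T[:3,3]
    return cv2.projectPoints(np.atleast_2d(P).astype(float),cv2.Rodrigues(R)[0],t,np.array(c['camera_matrix']),np.array(c['dist_coeffs'],float))[0].reshape(-1,2)
def onz(c,uv,z):
    T=np.array(c['world_to_cam']);R=F@T[:3,:3];t=F@T[:3,3]
    n=cv2.undistortPoints(np.array(uv,float).reshape(-1,1,2),np.array(c['camera_matrix']),np.array(c['dist_coeffs'],float)).reshape(-1,2)
    o=-R.T@t; z=np.broadcast_to(z,len(n)); d=np.c_[n,np.ones(len(n))]@R
    return o+d*((z-o[2])/d[:,2])[:,None]
E
python3 - <<'E'
from h import *
for n in('scene','top'):
    c=snap(n,n+'0'); T=np.array(c['world_to_cam']); print(n,-T[:3,:3].T@T[:3,3])
a=np.hstack([load('scene0')['frame'],load('top0')['frame']])
print(get_state())
E
```

```text
pics
scene [1.04078549 0.2531183  0.82489287]
top [0.5032417  0.10929193 1.34613658]
{'time_s': 0.1, 'joints': array([ 9.07060695e+01,  2.05867631e+01,  6.39620118e-01, -1.66557404e-02,
       -7.01361307e+01, -1.65069607e+01]), 'qd': array([-0.08491983, -0.08490587,  0.14269632,  0.11304027,  0.0896924 ,
       -0.07579494]), 'joint_torque': array([-1.14079296e-03, -5.84164453e+01,  2.93752688e+01,  7.01542765e+00,
        1.02698343e-02, -4.39613257e-05]), 'tcp_pos': array([0.18370484, 0.64902846, 0.19713076]), 'eef_rot': array([ 1.79915709e+02, -8.64967608e-03, -1.58065556e+01]), 'contact_force': array([-0.04022682,  0.44328473,  0.53726474]), 'moment': array([-0.02537532,  0.04020166, -0.00080443]), 'gripper_width': 0.08784336112896617}
```

View pics/scene0.png

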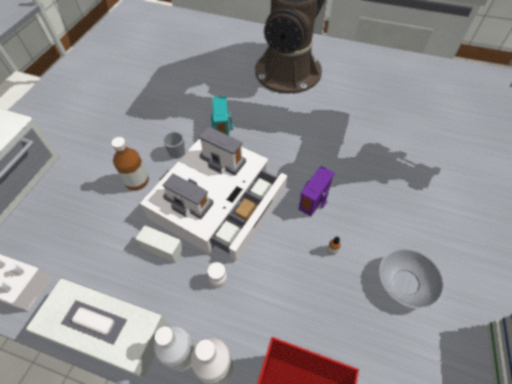

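View pics/top0.png

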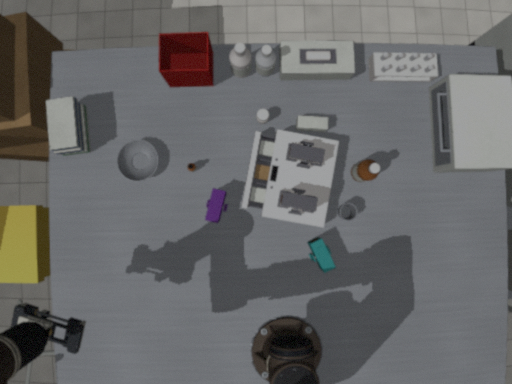

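Top view: the unit is at about (300,178), its drawer opening to the left (world +y). Cassettes are at (305,154) and (298,201). The purple (216,205) and turquoise (321,254) ones are look-alikes. I'll crop closely in both views.

Run:
```python
from h import *
a=cv2.resize(load('top0')['frame'][115:240,230:360],None,fx=4.6,fy=4.6,interpolation=cv2.INTER_CUBIC)
b=cv2.resize(load('scene0')['frame'][120:260,135:295],None,fx=5,fy=4.2857,interpolation=cv2.INTER_CUBIC)
a=cv2.resize(load('top0')['frame'][118:238,230:350],(600,600),interpolation=cv2.INTER_CUBIC)
b=cv2.resize(load('scene0')['frame'][120:240,135:295],(800,600),interpolation=cv2.INTER_CUBIC)
cv2.imwrite('pics/ct.png',a);cv2.imwrite('pics/cs.png',b)
```

```text
(no output)
```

View pics/ct.png

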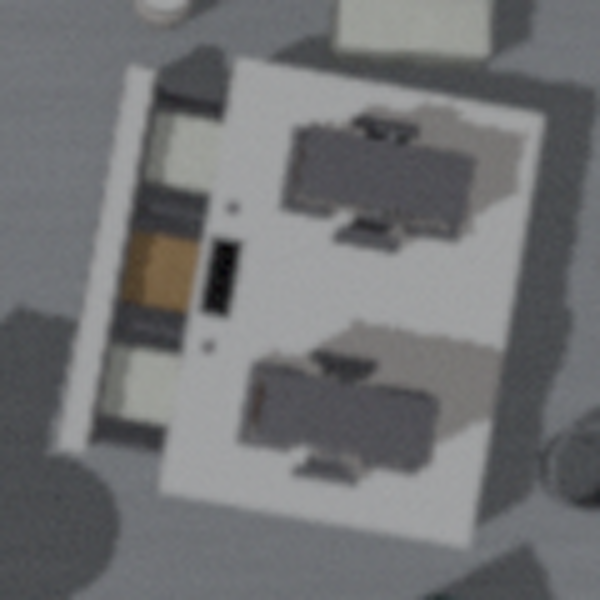

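View pics/cs.png

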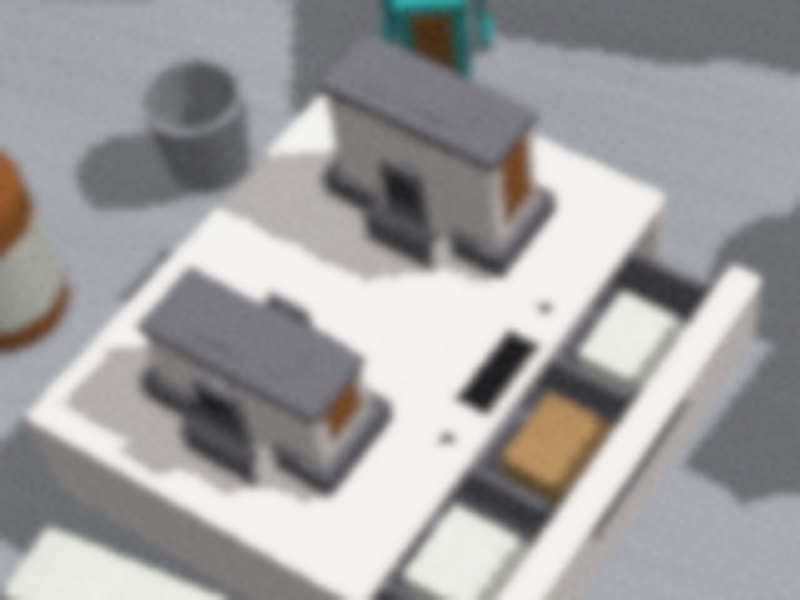

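The tall cassette is the one on the base side: scene crop (430,150), top crop (340,415), at dock y=-75. It has the taller body, while the other one at scene crop (260,370) is low. Next I'll fit the poses.

```bash
cat > fit.py <<'E'
from h import *
from scipy.optimize import least_squares
t,s=load('top0'),load('scene0')
ct=lambda p:(np.array(p)+.5)/5-.5+[230,118]
cs=lambda p:(np.array(p)+.5)/5-.5+[135,120]
obs=[('u',t,ct((238,58)),(-.1,.14,.075)),('u',t,ct((545,112)),(.1,.14,.075)),('u',t,ct((470,547)),(.1,-.14,.075)),('u',t,ct((160,492)),(-.1,-.14,.075)),
('u',s,cs((663,195)),(-.1,-.14,.075)),('u',s,cs((325,98)),(.1,-.14,.075)),('u',s,cs((32,413)),(.1,.14,.075)),
('d',t,ct((128,66)),(-.118,.125,.066)),('d',t,ct((54,450)),(-.118,-.125,.066)),('d',s,cs((760,275)),(-.118,-.125,.066)),
]
l=[(t,ct((252,362)),(-.05,.02)),(t,ct((438,393)),(.05,.02)),(t,ct((428,472)),(.05,-.02)),(t,ct((240,442)),(-.05,-.02)),
(s,cs((370,38)),(.05,-.02)),(s,cs((323,85)),(.05,.02)),(s,cs((487,165)),(-.05,.02)),(s,cs((537,115)),(-.05,-.02))]
def W(p,q):
    c,si=np.cos(p[2]),np.sin(p[2]); q=np.array(q); return np.array([p[0]+c*q[0]-si*q[1],p[1]+si*q[0]+c*q[1],q[2]])
def res(p,full=False):
    r=[]
    for k,c,uv,q in obs:
        q=np.array(q,float); q[0]-= p[3]*(k=='d'); r.append(proj(c,W(p,q))[0]-uv)
    for c,uv,q in l: r.append(proj(c,W(p,(q[0]+p[4],q[1]+p[5],p[6])))[0]-uv)
    return np.array(r) if full else np.ravel(r)
print(onz(t,[ct((350,300))],.075))
f=least_squares(res,[.45,.1,-1.4,.04,0,-.075,.159],loss='soft_l1'); p=f.x
print(p.round(4),np.degrees(p[2])); print(res(p,1).round(1).tolist())
print('tall',W(p,(p[4],p[5],.12)),'dock',W(p,(0,-.075,.12)),'face',W(p,(-.118-p[3],0,.037)),'home',W(p,(-.118,0,.037)),'ux',np.cos(p[2]),np.sin(p[2]))
E
python3 fit.py
```

```text
[[ 0.57636038 -0.04931408  0.075     ]]
[ 0.5756 -0.0514 -1.77    0.0504 -0.0035 -0.0746  0.1569] -101.41467684722176
[[-0.4, -0.2], [-0.3, 0.3], [0.1, -0.1], [-0.2, -0.0], [-0.4, -0.5], [5.8, -9.0], [-1.7, 0.4], [-0.4, -0.5], [0.5, -0.2], [0.0, -0.1], [2.8, 1.1], [-1.2, 0.9], [-1.5, -1.6], [2.8, -1.5], [-0.2, -0.3], [-0.1, 0.5], [1.0, 0.2], [-0.2, -0.6]]
tall [ 0.50319927 -0.03323509  0.12      ] dock [ 0.50210169 -0.03657802  0.12      ] face [0.60894553 0.11364562 0.037     ] home [0.59897142 0.06424487 0.037     ] ux -0.19790843947705938 -0.9802205106932599
```

{"op": "move_arm", "data": {
  "commands": [
    [27,-31,0,0,0,-5.35,0],
    [27,-31,0,0,0,-5.35,0],
    [27,-31,0,0,0,-5.35,0],
    [27,-31,0,0,0,-5.35,0],
    [27,-31,0,0,0,-5.35,0],
    [27,-31,0,0,0,-5.35,0],
    [27,-31,0,0,0,-5.35,0],
    [27,-31,0,0,0,-5.35,0],
    [27,-31,0,0,0,-5.35,0],
    [27,-31,0,0,0,-5.35,0],
    [27,-31,0,0,0,-5.35,0],
    [27,-31,0,0,0,-5.35,0],
    [27,-31,0,0,0,-5.35,0],
    [27,-31,0,0,0,-5.35,0],
    [27,-31,0,0,0,-5.35,0],
    [27,-31,0,0,0,-5.35,0]
  ],
  "squeeze": 10
}}

```text
time_s: 1.7
tcp_pos: [0.6166, 0.152, 0.1976]
eef_rot: [180.0, -0.0, -101.6]
contact_force: [0.1, 1.5, 0.3]
gripper_width: 0.0001
```

{"op": "move_arm", "data": {
  "commands": [
    [0,0,-32,0,0,0,0],
    [0,0,-32,0,0,0,0],
    [0,0,-32,0,0,0,0],
    [0,0,-32,0,0,0,0],
    [0,0,-32,0,0,0,0],
    [-2,-9.8,0,0,0,0,0],
    [-2,-9.8,0,0,0,0,0],
    [-2,-9.8,0,0,0,0,0],
    [-2,-9.8,0,0,0,0,0],
    [-2,-9.8,0,0,0,0,0],
    [-2,-9.8,0,0,0,0,0]
  ]
}}

```text
time_s: 2.8
tcp_pos: [0.604, 0.0938, 0.039]
eef_rot: [-179.9, 0.1, -101.4]
contact_force: [-0.3, -0.8, 0.4]
gripper_width: 0.0002
```

Run:
```python
from h import *
c=snap('scene','s1'); s=get_state(); print(s['tcp_pos'],s['contact_force'])
b=cv2.resize(c['frame'][120:270,135:335],(800,600),interpolation=cv2.INTER_CUBIC)
cv2.imwrite('pics/s1c.png',b)
```

```text
[0.60331291 0.09262846 0.03862656] [-0.51059201 -0.65691284 -0.54697995]
```

View pics/s1c.png

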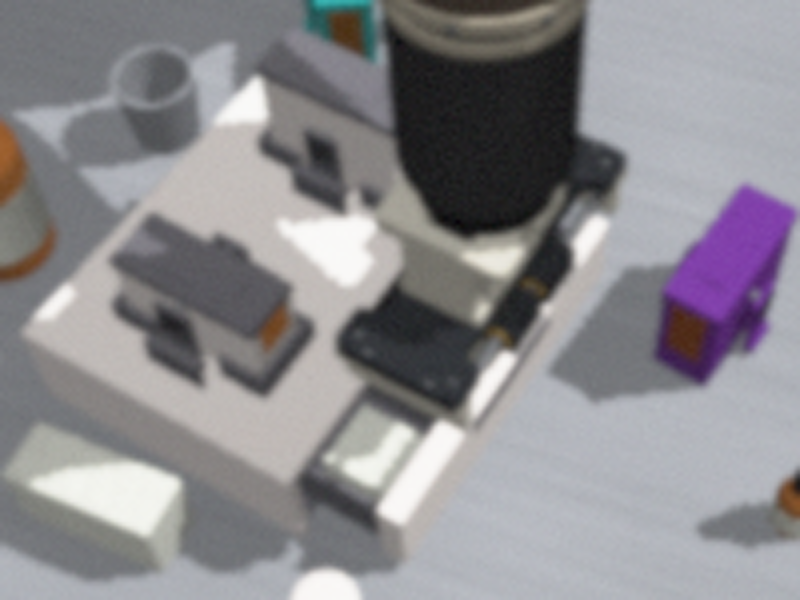

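```bash
cat >> fit.py <<'E'
c=load('s1'); q=lambda P:((proj(c,P)-[135,120])*4).round()
print('tcp',q([.6033,.0926,.0386]),'finger top',q([.6033,.0926,.1]))
for d in(0,.01,.02,.03,.05): print(d,[q(W(p,(-.118-d,y,.066)))[0].tolist() for y in(.125,0,-.125)])
print((np.linalg.inv([[np.cos(p[2]),-np.sin(p[2])],[np.sin(p[2]),np.cos(p[2])]])@(np.array([.6033,.0926])-p[:2])).round(4))
E
python3 fit.py|tail -7
```

```text
tcp [[481. 365.]] finger top [[481. 313.]]
0 [[327.0, 481.0], [440.0, 324.0], [539.0, 187.0]]
0.01 [[341.0, 489.0], [454.0, 331.0], [553.0, 193.0]]
0.02 [[356.0, 497.0], [468.0, 338.0], [566.0, 199.0]]
0.03 [[370.0, 505.0], [482.0, 345.0], [579.0, 205.0]]
0.05 [[400.0, 522.0], [510.0, 359.0], [606.0, 218.0]]
[-0.1467 -0.0014]
```

Run:
```python
from h import *
c=load('s1'); t=snap('top','t1')
a=c['frame'][150:265,215:300]; b=t['frame'][110:250,220:350]
a=cv2.resize(a,(440,595),interpolation=cv2.INTER_CUBIC); b=cv2.resize(b,(355,382),interpolation=cv2.INTER_CUBIC)
o=np.zeros((595,800,3),np.uint8); o[:,:440]=a; o[:382,444:799]=b
cv2.imwrite('pics/z1.png',o)
```

```text
(no output)
```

View pics/z1.png

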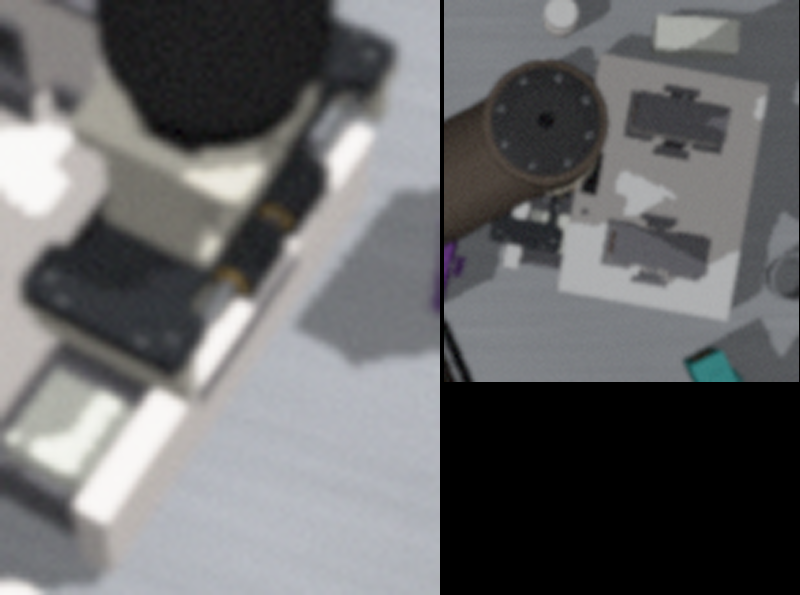

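Run:
```python
from h import *
s=get_state(); print(s['tcp_pos'],s['eef_rot'],s['contact_force'],s['time_s'])
t=load('t1'); c=load('s1'); x,y=.6033,.0926
z1=lambda P:((proj(c,P)-[215,150])*5.175).round().tolist()
for z in(0.02,.04,.1,.2,.3,.4): print(z,proj(t,[x,y,z]).round(1),z1([x,y,z]))
u=np.array([-.198,-.980]); v=np.array([.980,-.198])
for a,b in((-.039,-.097),(-.039,.097),(.039,.097)):
    P=np.array([x,y])+a*u+b*v; print(a,b,z1([*P,.105]),z1([*P,.135]))
print('base',proj(t,[0,0,0.]),proj(c,[0,0,0.]))
```

```text
[0.6035508  0.09332403 0.03848219] [-1.79984502e+02  1.61153797e-02 -1.01471783e+02] [-0.00484499 -0.09471479  0.16586619] 2.9
0.02 [[254.4 171.4]] [[209.0, 336.0]]
0.04 [[254.5 170.9]] [[209.0, 316.0]]
0.1 [[254.7 169.4]] [[208.0, 249.0]]
0.2 [[255.1 166.6]] [[206.0, 120.0]]
0.3 [[255.6 163.2]] [[203.0, -41.0]]
0.4 [[256.1 159.2]] [[200.0, -245.0]]
-0.039 -0.097 [[382.0, 132.0]] [[386.0, 93.0]]
-0.039 0.097 [[170.0, 446.0]] [[168.0, 413.0]]
0.039 0.097 [[19.0, 365.0]] [[12.0, 331.0]]
base [[286.0005539  350.50965628]] [[287.35789944  70.71011605]]
```

{"op": "move_arm", "data": {
  "commands": [
    [0,0,30,0,0,0,0],
    [0,0,40,0,0,0,0],
    [4,20,0,0,0,0,0],
    [4,20,0,0,0,0,0],
    [4,20,0,0,0,0,0],
    [0,0,-35,0,0,0,0],
    [0,0,-35,0,0,0,0],
    [0,0,0,0,0,0,0]
  ]
}}

```text
time_s: 3.7
tcp_pos: [0.6117, 0.1541, 0.0319]
eef_rot: [179.5, -0.4, -101.4]
contact_force: [-0.5, -0.2, 0.2]
gripper_width: 0.0007
```

Run:
```python
from h import *
c=snap('scene','s2'); s=get_state(); print(s['tcp_pos'],s['contact_force'])
q=s['tcp_pos']
for z in(q[2],.07,.1,.15): print(z,(proj(c,[q[0],q[1],z])-[185,120])*5)
b=cv2.resize(c['frame'][120:240,185:325],(700,600),interpolation=cv2.INTER_CUBIC)
cv2.imwrite('pics/s2c.png',b)
```

```text
[0.6136645  0.15447395 0.03481505] [-0.01666626  0.44591042  0.80193509]
0.034815046975009714 [[462.03091595 512.54205781]]
0.07 [[465.14495919 477.12360996]]
0.1 [[467.97193318 445.0017746 ]]
0.15 [[473.07789247 387.06058154]]
```

View pics/s2c.png

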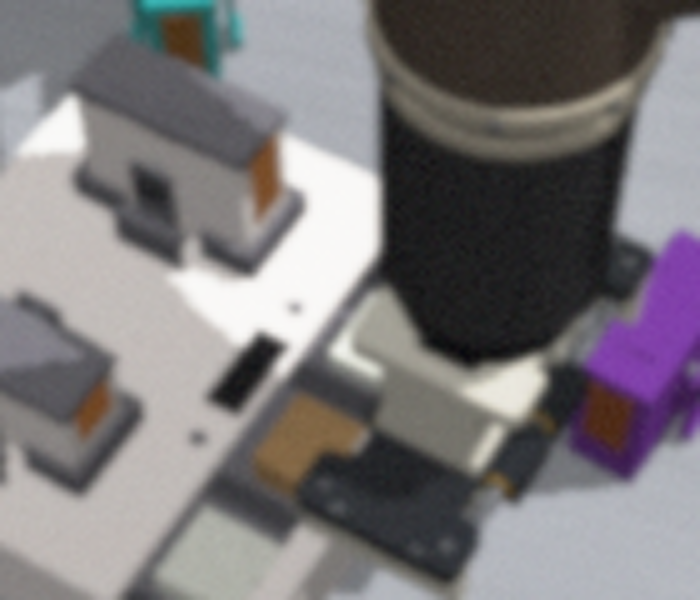

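The drawer hasn't moved, and the gripper looks about 40 mm higher in the image than the reported TCP height implies. The tool may have passed over the panel. I'll probe gently downwards to test the height reading.

{"op": "move_arm", "data": {
  "commands": [
    [2,0,-5,0,0,0,0],
    [0,0,-5,0,0,0,0],
    [0,0,-5,0,0,0,0],
    [0,0,-5,0,0,0,0],
    [0,0,0,0,0,0,0]
  ]
}}

```text
time_s: 4.25
tcp_pos: [0.6175, 0.1544, 0.0176]
eef_rot: [180.0, -0.0, -101.4]
contact_force: [-0.1, 0.2, 0.4]
gripper_width: 0.0006
```

Run:
```python
from h import *
t=snap('top','t3'); c=snap('scene','s3'); s=get_state(); print(s['tcp_pos'],s['contact_force'],s['joints'])
# drawer change vs start
d=cv2.absdiff(load('top0')['frame'],t['frame']).max(2)
a=cv2.resize(c['frame'][150:250,225:325],(500,500),interpolation=cv2.INTER_CUBIC)
b=cv2.resize(t['frame'][130:230,200:300],(300,300),interpolation=cv2.INTER_CUBIC)
o=np.zeros((500,800,3),np.uint8);o[:,:500]=a;o[:300,500:]=b
cv2.imwrite('pics/z3.png',np.clip(o.astype(float)*1.6,0,255).astype(np.uint8))
```

```text
[0.61789137 0.15459205 0.01811669] [ 0.31313959 -0.07377497 -0.78147895] [ 3.15741389e+01  2.62356540e+01 -1.63439092e+01  4.21697203e-03
 -4.74142964e+01 -4.29862819e+01]
```

View pics/z3.png

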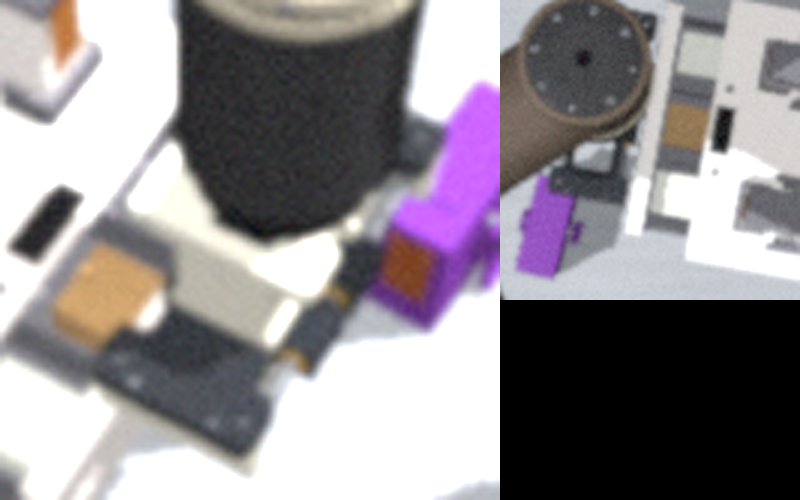

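Purple's top (z1 84 mm) is near the body's end, so I won't go lower here. I'll push at this lower height and check by force and by the panel's visible end in the top view.

{"op": "move_arm", "data": {
  "commands": [
    [-2,-10,4,0,0,0,0],
    [-2,-10,0,0,0,0,0],
    [-2,-10,0,0,0,0,0],
    [-2,-10,0,0,0,0,0],
    [0,0,0,0,0,0,0]
  ]
}}

```text
time_s: 4.85
tcp_pos: [0.6093, 0.113, 0.0221]
eef_rot: [180.0, -0.0, -101.5]
contact_force: [0.0, 0.0, -0.6]
gripper_width: 0.0005
```

Run:
```python
from h import *
t=snap('top','t4'); c=snap('scene','s4'); s=get_state(); print(s['tcp_pos'],s['contact_force'])
for f in('top0','t1','t3','t4'):
    r=load(f)['frame'].mean(2)[203:208].mean(0)[236:270]; print(f,r.astype(int).tolist())
for f in('scene0','s1','s3','s4'):
    r=load(f)['frame'].mean(2)[245].astype(int)[205:260]; print(f,r.tolist())
```

```text
[0.60982059 0.11411248 0.02204488] [-0.48692707  0.15803589  0.55549163]
top0 [75, 75, 76, 87, 105, 123, 146, 155, 157, 158, 151, 125, 92, 77, 75, 74, 73, 70, 70, 67, 67, 66, 66, 63, 64, 66, 88, 127, 152, 158, 160, 160, 160, 160]
t1 [85, 85, 86, 97, 119, 135, 161, 170, 173, 173, 167, 139, 105, 88, 84, 84, 82, 80, 78, 78, 75, 76, 73, 71, 69, 70, 96, 141, 168, 174, 175, 175, 176, 175]
t3 [85, 86, 87, 98, 119, 137, 160, 171, 174, 174, 167, 140, 104, 88, 86, 85, 82, 81, 80, 78, 76, 77, 74, 73, 74, 77, 99, 143, 168, 176, 176, 176, 175, 176]
t4 [85, 86, 87, 99, 118, 126, 128, 128, 127, 138, 162, 172, 175, 174, 168, 139, 98, 77, 76, 75, 76, 74, 73, 73, 73, 77, 98, 142, 167, 174, 176, 175, 175, 175]
scene0 [121, 128, 138, 153, 155, 140, 107, 80, 73, 71, 74, 67, 63, 59, 54, 57, 56, 62, 66, 77, 88, 99, 102, 110, 139, 187, 224, 237, 241, 241, 241, 241, 239, 231, 213, 185, 173, 168, 171, 171, 172, 172, 172, 174, 173, 172, 173, 175, 172, 170, 172, 172, 172, 171, 170]
s1 [132, 132, 126, 125, 119, 107, 94, 81, 79, 76, 76, 73, 65, 63, 62, 61, 63, 63, 72, 84, 98, 105, 111, 116, 149, 202, 233, 244, 246, 247, 247, 247, 246, 239, 224, 200, 184, 182, 181, 183, 181, 183, 184, 185, 186, 188, 184, 184, 183, 184, 182, 184, 184, 185, 184]
s3 [131, 131, 127, 123, 116, 106, 96, 80, 74, 77, 76, 75, 67, 65, 62, 60, 61, 58, 66, 69, 79, 84, 92, 103, 126, 151, 174, 184, 184, 184, 185, 183, 178, 167, 148, 132, 131, 144, 151, 142, 128, 119, 121, 133, 151, 168, 183, 185, 184, 183, 184, 184, 183, 184, 185]
s4 [134, 129, 129, 123, 118, 108, 92, 83, 79, 78, 77, 75, 70, 61, 62, 59, 57, 65, 83, 123, 159, 178, 182, 184, 186, 182, 175, 164, 159, 170, 179, 183, 184, 183, 182, 184, 183, 186, 188, 185, 186, 189, 188, 187, 188, 187, 188, 186, 186, 185, 185, 183, 183, 185, 185]
```

The drawer moved about 12 mm, so contact is real at this height and the tip must be above its reading. I'll carry on nearly to home.

{"op": "move_arm", "data": {
  "commands": [
    [-1.6,-7.8,-3,0,0,0,0],
    [-1.6,-7.8,-2,0,0,0,0],
    [-1.6,-7.8,0,0,0,0,0],
    [-1,-5,0,0,0,0,0],
    [0,0,0,0,0,0,0]
  ]
}}

```text
time_s: 5.45
tcp_pos: [0.6035, 0.0853, 0.0168]
eef_rot: [180.0, -0.0, -101.4]
contact_force: [-0.1, -0.6, -0.7]
gripper_width: 0.0004
```

```bash
cat > chk.py <<'E'
import sys
from h import *
f=sys.argv[1]
t=snap('top',f); s=get_state(); print(s['tcp_pos'],s['contact_force'])
r=t['frame'].mean(2)[203:208].mean(0)[236:270]; print(r.astype(int).tolist())
E
python3 chk.py t5
```

```text
[0.60371247 0.08559472 0.01690594] [-0.15065502 -0.22003921  0.53702304]
[84, 84, 86, 97, 118, 126, 127, 127, 127, 127, 128, 128, 128, 128, 127, 129, 129, 131, 147, 167, 174, 175, 173, 160, 118, 78, 92, 137, 166, 173, 175, 175, 175, 174]
```

{"op": "move_arm", "data": {
  "commands": [
    [-0.4,-2,0,0,0,0,0],
    [-0.4,-2,0,0,0,0,0],
    [-0.4,-2,0,0,0,0,0],
    [-0.2,-1,0,0,0,0,0],
    [0,0,0,0,0,0,0]
  ]
}}

```text
time_s: 6.0
tcp_pos: [0.6029, 0.0807, 0.017]
eef_rot: [-180.0, 0.1, -101.4]
contact_force: [-0.1, 4.1, -0.5]
gripper_width: 0.0004
```

```bash
python3 chk.py t6
```

```text
[0.60284283 0.08047544 0.01703603] [-0.56837093  4.54842955 -0.7235794 ]
[85, 85, 85, 97, 117, 126, 126, 127, 128, 127, 128, 129, 128, 128, 128, 127, 128, 129, 128, 137, 161, 173, 175, 174, 164, 129, 106, 137, 164, 172, 174, 174, 175, 174]
```

{"op": "move_arm", "data": {
  "commands": [
    [-0.4,-2,0,0,0,0,0],
    [-0.4,-2,0,0,0,0,0],
    [-0.4,-2,0,0,0,0,0],
    [0,0,0,0,0,0,0]
  ]
}}

```text
time_s: 6.45
tcp_pos: [0.6019, 0.0752, 0.0171]
eef_rot: [-179.9, 0.2, -101.4]
contact_force: [-1.7, 12.1, -0.7]
gripper_width: 0.0005
```

```bash
python3 chk.py t7
```

```text
[0.60187936 0.07516544 0.01706749] [-2.52749963 12.67987136 -0.12457567]
[85, 85, 87, 97, 118, 126, 126, 126, 126, 127, 127, 127, 127, 128, 128, 128, 128, 128, 128, 129, 128, 141, 165, 173, 174, 173, 168, 161, 167, 170, 170, 171, 173, 174]
```

{"op": "move_arm", "data": {
  "commands": [
    [-0.4,-2,0,0,0,0,0],
    [-0.2,-1,0,0,0,0,0],
    [0,0,0,0,0,0,0]
  ]
}}

```text
time_s: 6.8
tcp_pos: [0.602, 0.0751, 0.0172]
eef_rot: [-179.9, 0.4, -101.4]
contact_force: [-4.2, 24.6, -0.9]
gripper_width: 0.0004
```

```bash
python3 chk.py t8
```

```text
[0.60196182 0.07509956 0.01712375] [-4.3180316  25.00582154 -1.81020525]
[85, 85, 87, 97, 118, 126, 127, 127, 127, 127, 128, 127, 128, 127, 127, 128, 128, 128, 129, 128, 128, 141, 164, 173, 174, 172, 169, 162, 167, 171, 169, 169, 172, 174]
```

The push force rose from 12.7 to 25 N with no motion and the strip now sits flush with the unit, so the drawer is home on its stop. Next I'll back off, lift, and probe the unit's front top edge (z=75 mm) with the shut fingers to get the true height offset.

{"op": "move_arm", "data": {
  "commands": [
    [3,15,0,0,0,0,0],
    [0,0,35,0,0,0,0],
    [0,0,40,0,0,0,0],
    [0,0,25,0,0,0,0],
    [-4,-20,0,0,0,0,0],
    [-4,-19.5,0,0,0,0,0],
    [0,0,-15,0,0,0,0],
    [0,0,-10,0,0,0,0],
    [0,0,-5,0,0,0,0],
    [0,0,0,0,0,0,0]
  ]
}}

```text
time_s: 7.85
tcp_pos: [0.5949, 0.0451, 0.0853]
eef_rot: [179.9, -0.1, -101.4]
contact_force: [-0.7, 0.8, -0.1]
gripper_width: 0.0004
```

{"op": "move_arm", "data": {
  "commands": [
    [0,0,-4,0,0,0,0],
    [0,0,-4,0,0,0,0],
    [0,0,-4,0,0,0,0],
    [0,0,0,0,0,0,0]
  ]
}}

```text
time_s: 8.25
tcp_pos: [0.5954, 0.0458, 0.0743]
eef_rot: [180.0, -0.0, -101.4]
contact_force: [-0.7, -0.1, -0.2]
gripper_width: 0.0004
```

{"op": "move_arm", "data": {
  "commands": [
    [0,0,-4,0,0,0,0],
    [0,0,-4,0,0,0,0],
    [0,0,0,0,0,0,0]
  ]
}}

```text
time_s: 8.55
tcp_pos: [0.5954, 0.0457, 0.0663]
eef_rot: [179.9, -0.0, -101.4]
contact_force: [0.1, 0.2, 0.1]
gripper_width: 0.0003
```

{"op": "move_arm", "data": {
  "commands": [
    [0,0,-4,0,0,0,0],
    [0,0,-4,0,0,0,0],
    [0,0,0,0,0,0,0]
  ]
}}

```text
time_s: 8.85
tcp_pos: [0.5954, 0.0456, 0.0582]
eef_rot: [179.9, -0.0, -101.4]
contact_force: [-0.2, 0.1, 0.2]
gripper_width: 0.0005
```

{"op": "move_arm", "data": {
  "commands": [
    [0,0,-4,0,0,0,0],
    [0,0,-4,0,0,0,0],
    [0,0,0,0,0,0,0]
  ]
}}

```text
time_s: 9.15
tcp_pos: [0.5954, 0.0456, 0.0502]
eef_rot: [179.9, -0.0, -101.4]
contact_force: [-0.4, 0.4, -0.2]
gripper_width: 0.0004
```

{"op": "move_arm", "data": {
  "commands": [
    [0,0,-4,0,0,0,0],
    [0,0,0,0,0,0,0]
  ]
}}

```text
time_s: 9.35
tcp_pos: [0.596, 0.0458, 0.0469]
eef_rot: [-180.0, 0.0, -101.4]
contact_force: [-0.4, -0.2, -0.1]
gripper_width: 0.0005
```

{"op": "move_arm", "data": {
  "commands": [
    [0,0,-4,0,0,0,0],
    [0,0,0,0,0,0,0]
  ]
}}

```text
time_s: 9.55
tcp_pos: [0.5962, 0.0458, 0.0464]
eef_rot: [-179.9, -0.0, -101.3]
contact_force: [-11.6, 1.6, 28.9]
gripper_width: 0.0003
```

{"op": "move_arm", "data": {
  "commands": [
    [0,0,-4,0,0,0,0],
    [0,0,0,0,0,0,0]
  ]
}}

```text
time_s: 9.75
tcp_pos: [0.5964, 0.0458, 0.0462]
eef_rot: [-179.8, -0.0, -101.3]
contact_force: [-25.6, 2.8, 60.2]
gripper_width: 0.0
```

Run:
```python
from h import *
s=get_state(); print(s['tcp_pos'],s['contact_force'],s['moment'])
c=snap('scene','s9')
cv2.imwrite('pics/s9c.png',cv2.resize(c['frame'][100:250,130:330],(800,600),interpolation=cv2.INTER_CUBIC))
```

```text
[0.59635767 0.04581151 0.04615805] [-25.60736037   2.82922219  60.20607284] [ 1.02791092  9.26898685 -0.10192241]
```

{"op": "move_arm", "data": {
  "commands": [
    [0,0,10,0,0,0,0]
  ]
}}

```text
time_s: 9.9
tcp_pos: [0.596, 0.0461, 0.0514]
eef_rot: [-179.9, 0.1, -101.4]
contact_force: [-0.7, -0.3, -0.5]
gripper_width: 0.0008
```

View pics/s9c.png

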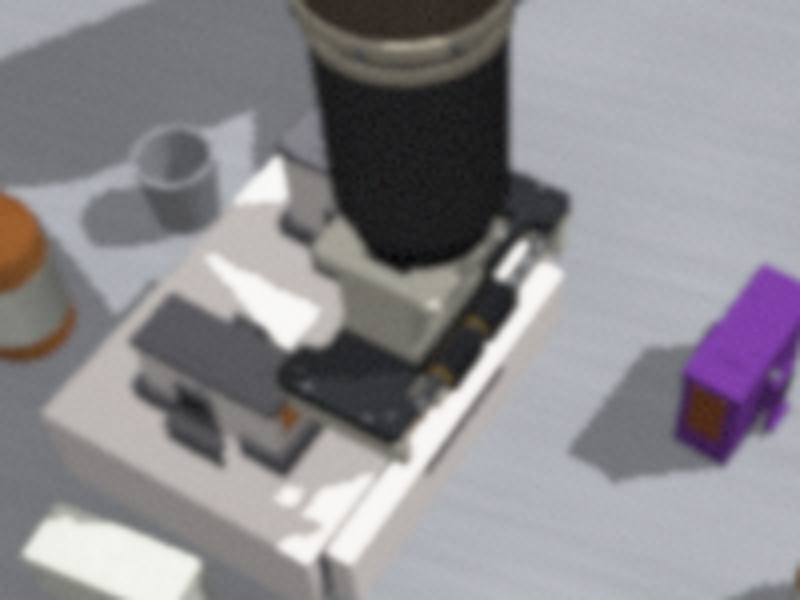

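Contact came at reading 46.5 mm against a true height of 75 mm, so the tips are about 28.5 mm higher than reported. That also explains the first pass over the 66 mm panel. s9 shows the drawer front flush at (440,420). I'll open up and move over the tall cassette, stopping just above its lid to check alignment.

{"op": "move_arm", "data": {
  "commands": [
    [0,0,40,0,0,0,100],
    [0,0,45,0,0,0,100],
    [0,0,45,0,0,0,100],
    [-18.7,-16.4,0,0,0,0,100],
    [-18.7,-16.4,0,0,0,0,100],
    [-18.7,-16.4,0,0,0,0,100],
    [-18.7,-16.4,0,0,0,0,100],
    [-18.7,-16.4,0,0,0,0,100],
    [0,0,-25,0,0,0,100],
    [0,0,-20,0,0,0,100],
    [0,0,0,0,0,0,100],
    [0,0,0,0,0,0,100]
  ],
  "squeeze": 20
}}

```text
time_s: 11.1
tcp_pos: [0.5024, -0.0363, 0.1343]
eef_rot: [180.0, -0.0, -101.4]
contact_force: [0.0, -0.2, 0.9]
gripper_width: 0.0863
```

Run:
```python
from h import *
c=snap('scene','s10'); s=get_state(); print(s['tcp_pos'],s['contact_force'],s['gripper_width'])
t=snap('top','t10')
o=np.zeros((520,800,3),np.uint8)
o[:,:500]=cv2.resize(c['frame'][90:220,160:285],(500,520),interpolation=cv2.INTER_CUBIC)
o[:300,500:]=cv2.resize(t['frame'][150:250,250:350],(300,300),interpolation=cv2.INTER_CUBIC)
cv2.imwrite('pics/s10c.png',np.clip(o*1.5,0,255).astype(np.uint8))
x,y,z=s['tcp_pos'];v=np.array([.98,-.198])
for b in(-.044,.044):print(b,[((proj(c,[x+b*v[0],y+b*v[1],z+dz])-[160,90])*4).round().tolist()[0] for dz in(.0285,.0285+.066)])
```

```text
[ 0.50297823 -0.03616846  0.13479892] [-0.17970853  0.41243338  0.48067123] 0.08709631364951961
-0.044 [[275.0, 144.0], [268.0, 65.0]]
0.044 [[195.0, 237.0], [182.0, 160.0]]
```

View pics/s10c.png

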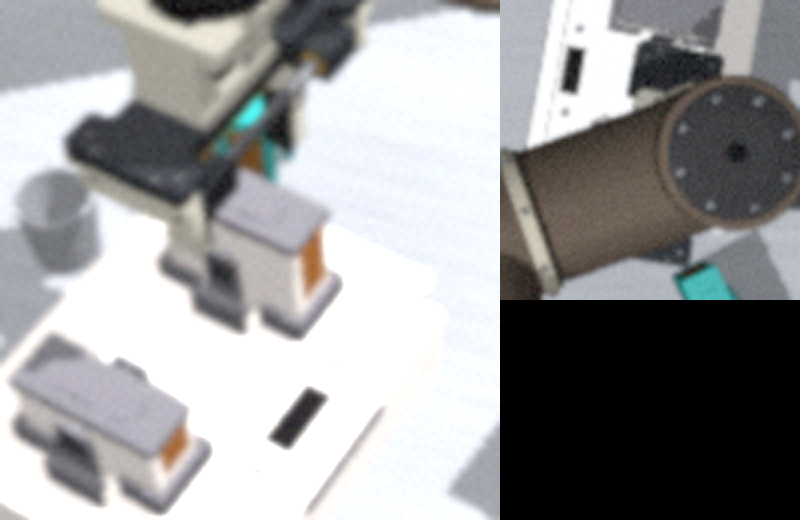

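The near finger tip sits at (196,250), matching the bias-corrected prediction (195,237), and it will come down just outside the catch at (225,290). Descending now.

{"op": "move_arm", "data": {
  "commands": [
    [0,0,-15,0,0,0,100],
    [0,0,-15,0,0,0,100],
    [0,0,-10,0,0,0,100],
    [0,0,-8,0,0,0,100],
    [0,0,-6,0,0,0,100],
    [0,0,0,0,0,0,100]
  ]
}}

```text
time_s: 11.8
tcp_pos: [0.5021, -0.0363, 0.0795]
eef_rot: [180.0, -0.0, -101.4]
contact_force: [0.4, 0.1, 1.0]
gripper_width: 0.0877
```

{"op": "move_arm", "data": {
  "commands": [
    [0,0,-3,0,0,0,100],
    [0,0,-2.5,0,0,0,100],
    [0,0,0,0,0,0,100]
  ]
}}

```text
time_s: 12.1
tcp_pos: [0.5023, -0.0362, 0.0744]
eef_rot: [180.0, -0.0, -101.4]
contact_force: [0.2, 0.4, 0.0]
gripper_width: 0.0878
```

{"op": "move_arm", "data": {
  "commands": [
    [0,0,0,0,0,0,40],
    [0,0,0,0,0,0,40],
    [0,0,0,0,0,0,40],
    [0,0,0,0,0,0,40],
    [0,0,0,0,0,0,40]
  ],
  "squeeze": 25
}}

```text
time_s: 12.6
tcp_pos: [0.5025, -0.0363, 0.0747]
eef_rot: [-180.0, 0.0, -101.4]
contact_force: [-0.2, -0.3, 1.9]
gripper_width: 0.0534
```

{"op": "move_arm", "data": {
  "commands": [
    [0,0,0,0,0,0,20],
    [0,0,0,0,0,0,20],
    [0,0,0,0,0,0,20],
    [0,0,0,0,0,0,20],
    [0,0,0,0,0,0,20]
  ],
  "squeeze": 25
}}

```text
time_s: 13.1
tcp_pos: [0.5026, -0.0362, 0.075]
eef_rot: [-180.0, 0.0, -101.4]
contact_force: [-1.6, -0.2, 5.9]
gripper_width: 0.0484
```

Run:
```python
from h import *
c=snap('scene','s11'); s=get_state(); print(s['tcp_pos'],s['contact_force'],s['gripper_width'])
cv2.imwrite('pics/s11c.png',np.clip(cv2.resize(c['frame'][90:220,160:285],(625,600),interpolation=cv2.INTER_CUBIC)*1.3,0,255).astype(np.uint8))
```

```text
[ 0.50255244 -0.03626971  0.0749691 ] [-1.53947869  0.60124102  5.63009947] 0.04856978917469765
```

View pics/s11c.png

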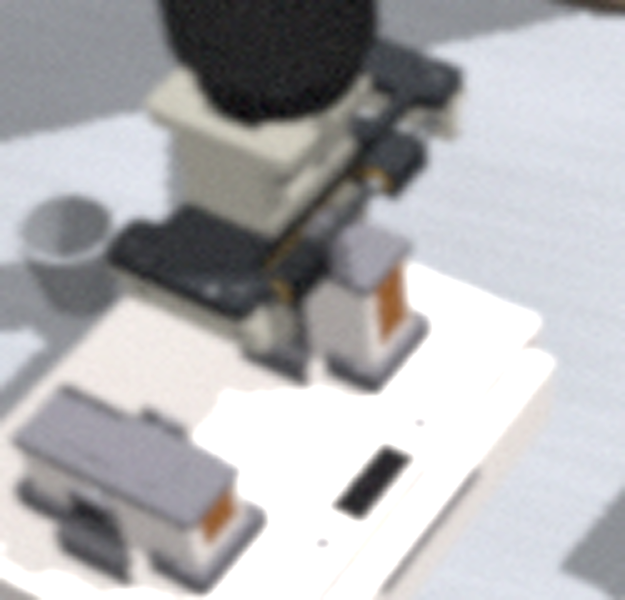

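The near finger bears on the catch at about (285,340) and the width has settled near 49 mm, so the catches are squeezed. A small trial lift comes next.

{"op": "move_arm", "data": {
  "commands": [
    [0,0,3,0,0,0,20],
    [0,0,4,0,0,0,20],
    [0,0,5,0,0,0,20],
    [0,0,0,0,0,0,20]
  ],
  "squeeze": 30
}}

```text
time_s: 13.55
tcp_pos: [0.5027, -0.0362, 0.0871]
eef_rot: [-180.0, 0.0, -101.4]
contact_force: [0.2, 1.3, -2.2]
gripper_width: 0.0481
```

The load is about -2 to -3 N, which is just the cassette's weight, so the barbs are clear. I'll finish the lift to about 100 mm.

{"op": "move_arm", "data": {
  "commands": [
    [0,0,6,0,0,0,20],
    [0,0,9,0,0,0,20],
    [0,0,10,0,0,0,20],
    [0,0,10,0,0,0,20],
    [0,0,10,0,0,0,20],
    [0,0,10,0,0,0,20],
    [0,0,10,0,0,0,20],
    [0,0,10,0,0,0,20],
    [0,0,7,0,0,0,20],
    [0,0,4,0,0,0,20],
    [0,0,2,0,0,0,20],
    [0,0,0,0,0,0,20],
    [0,0,0,0,0,0,20],
    [0,0,0,0,0,0,20],
    [0,0,0,0,0,0,20]
  ]
}}

```text
time_s: 15.05
tcp_pos: [0.5021, -0.0363, 0.1741]
eef_rot: [180.0, -0.0, -101.4]
contact_force: [0.3, -0.0, -2.5]
gripper_width: 0.0479
```

Run:
```python
from h import *
c=snap('scene','s12'); s=get_state(); print(s['tcp_pos'],s['eef_rot'],s['contact_force'],s['moment'],s['gripper_width'])
cv2.imwrite('pics/s12c.png',np.clip(cv2.resize(c['frame'][60:270,100:350],(714,600),interpolation=cv2.INTER_CUBIC)*1.2,0,255).astype(np.uint8))
```

```text
[ 0.50220175 -0.03624189  0.1742185 ] [ 1.79975263e+02 -1.23899985e-02 -1.01400646e+02] [-0.10008203 -0.14062007 -2.76535641] [ 0.10826838 -0.04050844  0.00911715] 0.04793111271854068
```

View pics/s12c.png

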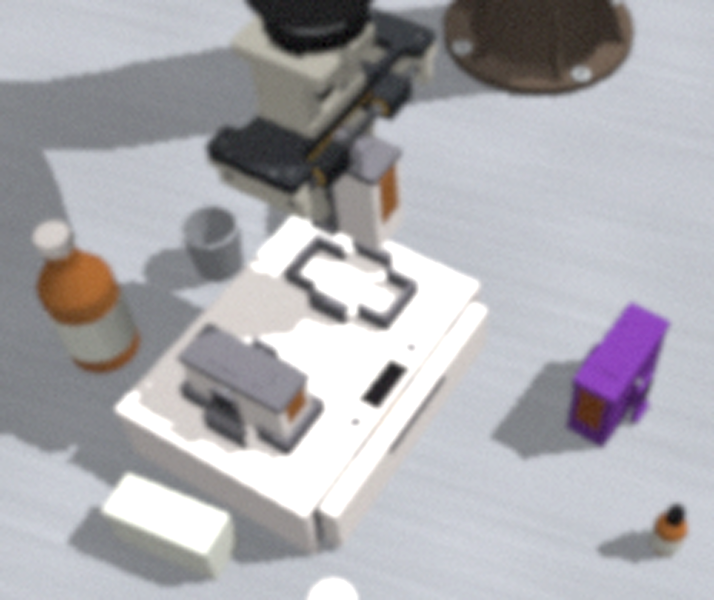

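The tall cassette is out and held level, the dock at (350,280) is empty, and the low cassette, amber bottle, carton and cup are in place. I'll compare the drawer with its at-stop frame, check the grip is steady, then hand in.

```bash
cat >> fit.py <<'E'
c=load('s12')
for d in(0,.005,.01): print(d,[((proj(c,W(p,(-.118-d,y,.066)))-[100,60])*2.857).round()[0].tolist() for y in(.125,-.125)])
E
python3 fit.py|tail -3; python3 chk.py t12
python3 - <<'E'
from h import *
s=get_state();print(s['tcp_pos'],s['gripper_width'],s['qd'].round(2))
E
```

```text
0 [[334.0, 515.0], [485.0, 305.0]]
0.005 [[339.0, 518.0], [490.0, 307.0]]
0.01 [[344.0, 521.0], [495.0, 309.0]]
[ 0.50221796 -0.03627107  0.17425208] [-0.37317375 -0.58921021 -3.06742292]
[64, 61, 60, 60, 65, 61, 54, 51, 45, 41, 38, 38, 38, 52, 71, 77, 77, 76, 79, 68, 45, 28, 30, 34, 39, 42, 42, 42, 44, 45, 44, 47, 45, 46]
[ 0.50221796 -0.03627107  0.17425208] 0.047804970814951706 [0.04 0.01 0.05 0.1  0.   0.04]
```

```bash
python3 -c "
from plant import *
print(close_job())"
```

```text
the job is handed in; nothing more can be done
None
```

I pushed the drawer home, then squeezed the tall cassette's catches and lifted it about 99 mm. I handed the job in at about 15 s with the arm still holding it.

- **Drawer:** it met a hard stop; the force rose from 12.7 to 25 N with no further motion. In the last picture the front's corner matches an opening of 0 to 2 mm. I could not repeat the top-camera check at the end because the arm blocked that view.
- **Cassette:** it is held level and still. The wrist carries about 3 N, matching its weight, and the dock is empty in the picture. The fingers read 48 mm against the 50 mm stated for squeezed catches, so I take the catches as fully in.
- **Bystanders:** the low cassette, amber bottle, carton, cup, dropper and purple look-alike were in place in that picture. The dish and turquoise look-alike were out of frame, and only the edge of the white tub showed.

Three things did not go as expected:

- **Height reading:** the fingertips sit about 28 mm higher than the arm reports. My first push therefore passed just over the drawer front without moving it. I measured the offset by touching the unit's top edge and corrected for it.
- **Touch force:** that touch reached about 60 N vertically (about 65 N in all). I take it to have been fingertip contact, which is under the 120 N wrist limit. If the gripper's body was what touched, it would break the 40 N limit.
- **Pictures:** I viewed 12, two past the budget of 10.

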